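# Lay out the sampling kit tray in order of use

## Task

Make up the three-bay sampling tray in order of use, counting from the end with the loop handle: lay the forceps in the first bay and the flat spatula in the second; the probe already lies in the third and stays there. Set each one down, not dropped, flat and lengthwise in the middle of its bay, and let go. Leave the spoon, the jar and the black rotor cover where they are.

Things in the scene. Friction and masses are not known exactly. Their poses are not given: they have to be found in the camera images.
- tray: Grey plastic tray, fixed, 190 mm (its x) by 234 mm (y); floor 3 mm thick; walls and two dividers 3 mm thick, tops 12 mm above the bench. Three equal bays side by side along y, each 184 mm (x) by 74 mm (y) inside. A steel loop handle (8 mm bar, 80 mm wide, standing out 32 mm, below rim height) is on its -y end, beside the first bay. Origin: centre of the underside, on the bench; z up.
- bay1 (a point): Centre of the floor of the first bay, next to the loop handle (3 mm above the bench, 77 mm to -y of the tray's centre); axes as the tray's, x along the bay.
- bay2 (a point): Centre of the floor of the second, middle bay (3 mm above the bench); axes as the tray's, x along the bay.
- bay3 (a point): Centre of the floor of the third bay, farthest from the loop handle, where the probe lies (3 mm above the bench, 77 mm to +y of the tray's centre); axes as the tray's.
- forceps: Steel forceps lying flat, 146 mm long along x, rigid: two slim arms 11 mm high, joined at the rear (-x), 19 mm wide overall with parallel sides over the middle 44 mm (dark grip ribs), closing to fine tips at +x. About 50 g, balanced within 10 mm of the middle; grip there across its y. Origin: middle of its length, underside, on the bench; z up.
- spatula: Flat spatula lying on the bench, 144 mm long along x: square metal handle 11 mm wide and high from x = -72 to +25 mm, short neck, then a flat rectangular steel blade 37 mm long, 26 mm wide, 2.5 mm thick at +x. About 50 g, balanced within 10 mm of the middle; grip the handle at the origin across its y. Origin: middle of its length, underside; z up.
- probe: Slim probe, 147 mm long along its x: handle 8 mm square and a fine bent needle at +x. It lies lengthwise in the third bay from the start. Origin: middle of its length, underside.
- spoon: Bystander: sampling spoon lying on the bench, 144 mm long, the same handle as the spatula's but with a round bowl 36 mm across and 8 mm deep at its +x end. Origin: middle of its length, underside.
- jar: Bystander: amber glass jar with a white lid, 56 mm across, 65 mm tall, standing on the bench beyond the instruments. Origin: centre of the underside.
- rotor_cover: Bystander: round black centrifuge rotor cover with a knob, 116 mm across, 42 mm high in all, lying on the bench beyond the instruments. Origin: centre of the underside.

How it is judged:
By the outcome, as a careful person would: the job done as asked, in the order asked, and still so for the second after the job is handed in, with the robot touching nothing.
It also fails if it takes over 53 s, if anything falls off the work surface, if the arm or the gripper's body presses on something with over 40 N, if the wrist force passes 120 N, or if a joint passes its speed limit or range.

## Robot

A 6-joint arm with a two-finger parallel gripper is mounted at the origin on the work surface. World frame = base frame: x ahead of the robot, y to its left, z up, the work surface at z = 0. Lengths are in m, angles in rad, forces in N, time in s.
With the tool pointing down it reaches from about 0.3 to 0.825 m from the base axis. Payload 5.4 kg.
Tool frame: the origin (TCP) lies midway between the tips of the shut fingers; the grasp point (between the pads) lies 19 mm behind it; z points along the fingers, y is the line along which they close (so a half turn about z gives the same grasp; the last joint's range is limited). The gripper opens to 92 mm and grips with 3 to 60 N. Pads are 20 mm wide; open, the fingers measure 128 mm over their backs; the gripper's body (75 mm by 189 mm) begins 69 mm behind the grasp point.
Start: joints at [-1.4, 0.158, 1.597, -0, 1.386, -0.21], TCP at [0.214, -0.534, 0.215] pointing down, gripper open.
Joint ranges: [-2.91, 2.91], [-0.94, 2.29], [0.18, 2.7], [-1.29, 4.43], [0.17, 2.64], [-3, 3]. Speed limits (rad/s): [2.57, 2.57, 3.14, 3.14, 3.14, 3.14].

## Interface

Orientations are given as a rotation vector (axis times angle).
In Python, from rig import env gives the robot as it stands.
- The arm moves only by the shell command python3 inch.py 'ROWS' [OPENING]. ROWS is a JSON list of rows, 1 to 5 of them, each of 4 numbers: dx, dy, dz in m, then a turn about the tool's z in rad; each row shifts and turns the commanded pose from where the row before left it, along the tool's axes as they then stand; what a row does not reach is not made up. A row lasts 1/12 s, in which the tool goes at most 0.0417 m and 0.125 rad, less where a joint would pass 70% of its speed; a pose out of reach is approached as far as the arm can. OPENING is the opening from 0.0 (shut) to 1.0 (fully open), set as the command begins (- or left out keeps the last). The fingers move at their own pace and stop on an object; the grip force is fixed at half the most. Time passes only in rows, so rows that do not move let the fingers close. It prints the time, the measured TCP pose, the force, the opening and the grip force at its end.
- env.state(): the state, without advancing time (a new reading comes with each control period).
- env.camera(name): name is "scene" or "top"; returns the picture (480x640x3 uint8, blue, green, red); there is no depth.
- env.camera_model(name): a dict with "mtx" (3x3 intrinsics, pixels), "eye" and "attitude" of the camera in the world. Camera axes: x right, y up, looking along -z (the intrinsics and any distortion apply to the point x, -y, -z); pixel columns grow to the right and rows downward; lengths in m; the calibration is good to about 2 mm. A picture is of the moment at which its call begins. camera_model takes no time and is no camera call.
- env.job_done(): hands the job in; it is judged then, once.
The state is a dict: "time_s": time; "joint_positions": joint angles; "dq": joint speeds; "tau": joint torques, N m; "eef_pos": TCP position; "orientation": TCP orientation; "force": force on the tool from outside, world axes, zero at the start; "ft_torque": the same for the moment, N m; "gripper_width": opening from 0.0 (shut) to 1.0 (fully open); "grip_force": force on a finger pad.
Only numpy, scipy, OpenCV 4.12 (cv2) and the standard library are available. Lean on these libraries where they do the work, as an engineer would, in place of code of your own. Each camera call takes 0.05 s, during which the arm holds its last target. There are 200 camera calls.

## Working session

There is one attempt and no reset: what is moved stays moved. The work goes in short steps, Python scripts to look and compute and a shell command to move; the robot and the scene stay as the last step left them, time stands still between calls to the robot, and variables do not carry over. Pictures are saved under pics/ and viewed, at most 10 in all, crops included, and the job is handed in when it is done.

```bash
ls; mkdir -p pics
python3 - <<'E'
from rig import env
import cv2
for n in("top","scene"):
    im=env.camera(n); cv2.imwrite(f"pics/{n}0.png",im); print(n,env.camera_model(n))
print(env.state())
E
```

```text
inch.py
pics
rig.py
top {'mtx': array([[462.87094646,   0.        , 316.80307462],
       [  0.        , 462.87094646, 239.13148936],
       [  0.        ,   0.        ,   1.        ]]), 'eye': array([0.58336842, 0.00869338, 0.85236877]), 'attitude': array([ 0.05735719, -0.09422092, -1.55077556])}
scene {'mtx': array([[604.95172561,   0.        , 321.95418828],
       [  0.        , 604.95172561, 247.28235321],
       [  0.        ,   0.        ,   1.        ]]), 'eye': array([ 1.06066885, -0.65139056,  0.62297045]), 'attitude': array([0.91646131, 0.25630767, 0.50678383])}
{'time_s': 0.1, 'joint_positions': array([-1.40012186e+00,  1.59003112e-01,  1.59804980e+00,  1.34127342e-05,
        1.38622144e+00, -2.10073056e-01]), 'dq': array([-0.001031  ,  0.00053532, -0.00053695,  0.0006406 , -0.00014249,
        0.00064841]), 'tau': array([ 9.78394237e-04, -3.86504138e+01, -3.22958279e+01,  7.04317424e-02,
        3.40018468e-02, -4.96611631e-05]), 'eef_pos': array([ 0.2135818 , -0.53326982,  0.21373609]), 'orientation': array([-3.08318531e+00, -5.94148824e-01, -7.26990771e-05]), 'force': array([-0.07772283, -0.90974751,  0.85875559]), 'ft_torque': array([ 0.00876535, -0.00411524, -0.03679477]), 'grip_force': 0.0, 'gripper_width': 0.9965379839642652}
```

View pics/top0.png

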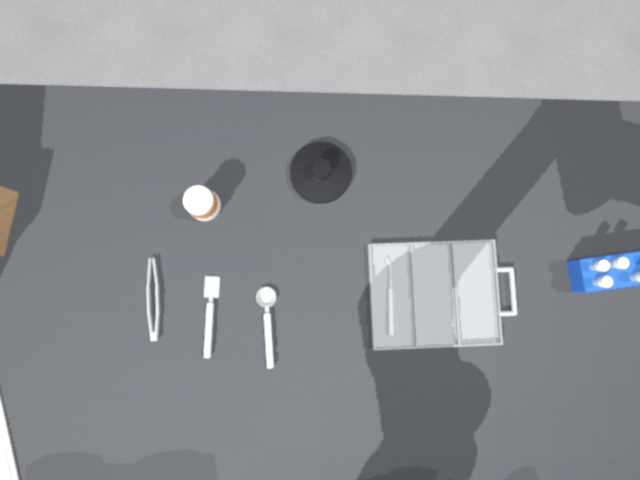

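View pics/scene0.png

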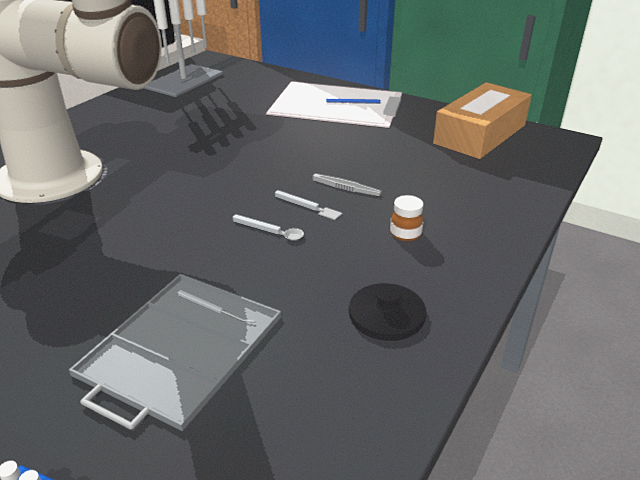

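The top view shows the forceps at about (153,299), spatula (210,317), spoon (267,330), and the tray centred near (435,295) with its handle to the right, (507,292). In the scene view they are at (347,185), (308,205), (268,228) and (180,345), and the path between them is clear.

```bash
cat > h.py <<'E'
import numpy as np,cv2
from rig import env
from scipy.spatial.transform import Rotation as R
def cam(n):
    m=env.camera_model(n); return m["mtx"],np.array(m["eye"]),R.from_rotvec(m["attitude"]).as_matrix()
def ray(n,uv):
    K,e,A=cam(n); p=np.linalg.inv(K)@[uv[0],uv[1],1]; d=A@[p[0],-p[1],-p[2]]; return e,d/np.linalg.norm(d)
def onz(n,uv,z):
    e,d=ray(n,uv); return e+d*(z-e[2])/d[2]
def tri(a,b):
    e1,d1=ray("top",a); e2,d2=ray("scene",b)
    s=np.linalg.lstsq(np.c_[d1,-d2],e2-e1,rcond=None)[0]
    p,q=e1+s[0]*d1,e2+s[1]*d2; return (p+q)/2,np.linalg.norm(p-q)
def blobs(im,box,th):
    x0,y0,x1,y1=box; g=cv2.cvtColor(im,cv2.COLOR_BGR2GRAY)[y0:y1,x0:x1]
    m=(g>th).astype(np.uint8); c,_=cv2.findContours(m,cv2.RETR_EXTERNAL,cv2.CHAIN_APPROX_NONE)
    c=max(c,key=cv2.contourArea); return c.reshape(-1,2)+[x0,y0]
def ends(c):
    (cx,cy),_,_=cv2.minAreaRect(c.astype(np.float32)); v=cv2.fitLine(c.astype(np.float32),cv2.DIST_L2,0,.01,.01).ravel()[:2]
    t=(c-[cx,cy])@v; return c[t>t.max()-1.5].mean(0),c[t<t.min()+1.5].mean(0)
E
python3 - <<'E'
from h import *
np.set_printoptions(precision=4,suppress=True)
T=cv2.imread("pics/top0.png");S=cv2.imread("pics/scene0.png")
B={"forceps":((135,245,175,350),(308,168,386,200)),"spatula":((195,270,230,365),(270,186,345,222))}
for n,(bt,bs) in B.items():
    ct=blobs(T,bt,100);cs=blobs(S,bs,100)
    r=cv2.minAreaRect(ct.astype(np.float32)); print(n,r)
    et=sorted(ends(ct),key=lambda p:p[1]); es=sorted(ends(cs),key=lambda p:-p[0]) # +x end first
    print(et,es)
    for a,b in zip(et,es): print(" tri",*tri(a,b)," onz.006",onz("top",a,.006))
    # per-row width profile in world y
    for v in range(int(et[0][1])+1,int(et[1][1]),6):
        u=ct[abs(ct[:,1]-v)<1][:,0]; p,q=onz("top",(u.min()-.5,v),.011),onz("top",(u.max()+.5,v),.011); print("  ",p[:2],q[1],"mid",(p[1]+q[1])/2,"w",p[1]-q[1])
c=blobs(T,(355,230,530,360),100); print("tray bbox",cv2.boundingRect(c.astype(np.int32)))
for n,im,b in(("t",T,(355,225,535,365)),("s",S,(60,265,295,435))):
    x0,y0,x1,y1=b; cr=im[y0:y1,x0:x1]
    cv2.imwrite(f"pics/tray_{n}.png",cv2.resize(cr,None,fx=(4 if n=="t" else 3),fy=(4 if n=="t" else 3),interpolation=cv2.INTER_CUBIC))
E
```

```text
forceps ((154.5, 297.0), (104.0, 39.0), 90.0)
[array([154.5   , 245.0476]), array([154.5   , 348.9524])] [array([380.    , 192.1429]), array([312.5714, 176.    ])]
 tri [0.6398 0.2737 0.0216] 0.019266573334009378  onz.006 [0.649  0.2847 0.006 ]
 tri [0.4661 0.2794 0.0005] 0.008394552295375824  onz.006 [0.4635 0.2752 0.006 ]
   [0.6462 0.3188] 0.2470438500784896 mid 0.2829125058366685 w 0.0717373115163577
   [0.6354 0.3182] 0.24653375264113608 mid 0.282358462671047 w 0.07164942005982178
   [0.6246 0.3176] 0.24602492138788645 mid 0.2818057932224426 w 0.07156174366911233
   [0.6138 0.317 ] 0.2455173516101259 mid 0.28125449238810163 w 0.07147428155595148
   [0.603  0.3164] 0.2450110386225577 mid 0.28070455509051156 w 0.07138703293590776
   [0.5922 0.3158] 0.244505977763059 mid 0.28015597627724576 w 0.07129999702837347
   [0.5815 0.3152] 0.24400216439253727 mid 0.27960875092080795 w 0.07121317305654132
   [0.5708 0.3146] 0.24349959389478903 mid 0.27906287401847946 w 0.07112656024738084
   [0.5602 0.314 ] 0.24299826167635824 mid 0.2785183405921663 w 0.0710401578316161
   [0.5495 0.3135] 0.
[... 1692 characters left out ...]
.5177 0.2055] 0.14325561648847754 mid 0.17436364185974035 w 0.06221605074252559
   [0.5071 0.205 ] 0.1428790998682938 mid 0.17394934543914964 w 0.062140491141711635
   [0.4965 0.2046] 0.1425035065687519 mid 0.17353606398391008 w 0.06206511483031635
   [0.486  0.2041] 0.1421288331976629 mid 0.17312379376880788 w 0.06198992114228996
   [0.4755 0.2037] 0.14175507637943446 mid 0.1727125310868371 w 0.061914909414805264
   [0.4651 0.2032] 0.1413822327549693 mid 0.17230227224908848 w 0.061840078988238345
   [0.4546 0.2028] 0.1410102989815644 mid 0.17189301358463932 w 0.06176542920614983
   [0.4442 0.2023] 0.14063927173281146 mid 0.1714847514404438 w 0.0616909594152647
tray bbox (355, 230, 175, 130)
```

View pics/tray_t.png

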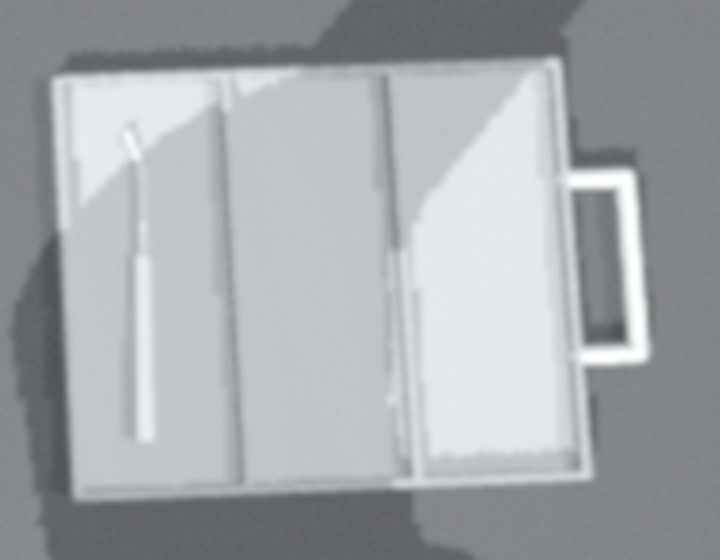

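View pics/tray_s.png

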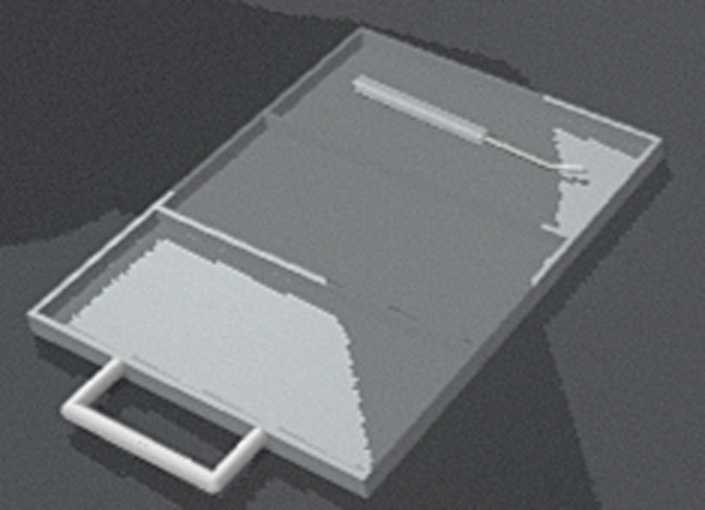

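The tray crops show the rim corners at (52,76), (561,58), (592,478) and (74,499) in the 4x top crop, and (662,137), (368,484), (30,315) and (362,27) in the 3x scene crop. The probe is in the leftmost bay, and the bench mask needs a higher threshold.

```bash
sed -i 's/m=(g>th).astype(np.uint8)/m=cv2.threshold(g,0,1,cv2.THRESH_OTSU)[1] if th==0 else (g>th).astype(np.uint8)/' h.py
python3 - <<'E'
from h import *
np.set_printoptions(precision=4,suppress=True)
T=cv2.imread("pics/top0.png");S=cv2.imread("pics/scene0.png")
B={"forceps":((135,245,175,350),(308,168,386,200)),"spatula":((195,270,230,365),(270,186,345,222))}
for n,(bt,bs) in B.items():
    ct=blobs(T,bt,0);cs=blobs(S,bs,0)
    et=sorted(ends(ct),key=lambda p:p[1]); es=sorted(ends(cs),key=lambda p:-p[0])
    print(n,et,es)
    for a,b in zip(et,es): print(" tri",*tri(a,b)," onz.008",onz("top",a,.008))
    L=[]
    for v in range(int(et[0][1])+1,int(et[1][1]),5):
        u=ct[abs(ct[:,1]-v)<1][:,0]; p,q=onz("top",(u.min()-.5,v),.011),onz("top",(u.max()+.5,v),.011); L.append([p[0],(p[1]+q[1])/2,p[1]-q[1]])
    print(np.array(L))
t=np.array([[52,76],[561,58],[592,478],[74,499]]);s=np.array([[662,137],[368,484],[30,315],[362,27]])
t=(t+.5)/4-.5+[355,225]; s=(s+.5)/3-.5+[60,265]
P=[]
for a,b in zip(t,s): print("tray",*tri(a,b),onz("top",a,.012)); P.append(onz("top",a,.012)[:2])
P=np.array(P);c=P.mean(0);y=(P[0]+P[3]-P[1]-P[2])/2;x=(P[0]+P[1]-P[2]-P[3])/2
print("len",np.linalg.norm(x),np.linalg.norm(y),"ang",np.arctan2(x[1],x[0]),np.arctan2(-y[0],y[1]))
y/=np.linalg.norm(y);print("c",c,"bay1",c-.077*y)
print(R.from_rotvec(env.state()["orientation"]).as_matrix())
E
```

```text
forceps [array([151.    , 258.4286]), array([153.    , 340.7143])] [array([379.2857, 192.1429]), array([313.4286, 176.    ])]
 tri [0.6231 0.2884 0.0068] 0.0035018651690918003  onz.008 [0.6245 0.2891 0.008 ]
 tri [0.4762 0.2779 0.0048] 0.0036284500678241947  onz.008 [0.4781 0.278  0.008 ]
[[0.6232 0.288  0.0125]
 [0.6142 0.2867 0.0143]
 [0.6052 0.2871 0.0161]
 [0.5962 0.2857 0.0178]
 [0.5873 0.2844 0.0196]
 [0.5783 0.2848 0.0213]
 [0.5694 0.2843 0.0213]
 [0.5605 0.283  0.0231]
 [0.5516 0.2825 0.0231]
 [0.5428 0.2821 0.023 ]
 [0.5339 0.2816 0.023 ]
 [0.5251 0.2803 0.0212]
 [0.5164 0.2789 0.0194]
 [0.5076 0.2794 0.0176]
 [0.4988 0.278  0.0159]
 [0.4901 0.2776 0.0159]
 [0.4814 0.2763 0.0141]]
spatula [array([212. , 276.2]), array([206.5, 357.5])] [array([340. , 213.5]), array([275.4286, 193.    ])]
 tri [0.5947 0.1783 0.0073] 0.0006342077104548055  onz.008 [0.5944 0.178  0.008 ]
 tri [0.4479 0.1817 0.0042] 0.003927667452393189  onz.008 [0.4501 0.1821 0.008 ]
[[0.5927 0.1773 0.0269]
 [0.5837 0.1779 0.0287]
 [0.5747 0.1775 0.0286]
 [0.5658 0.1781 0.0268]
 [0.5569 0.1768 0.025 ]
 [0.5481 0.18   0.0071]
 [0.5392 0.1806 0.0125]
 [0.5303 0.1802 0.0125]
 [0.5215 0.1799 0.0124]
 [0.5126 0.1804 0.0142]
 [0.5038 0.1809 0.0124]
 [0.4951 0.1806 0.0124]
 [0.4863 0.1802 0.0124]
 [0.4775 0.1817 0.0124]
 [0.4688 0.1813 0.0124]
 [0.4601 0.181  0.0124]]
tray [ 0.6572 -0.1046  0.0121] 0.003833315031999776 [ 0.6587 -0.1034  0.012 ]
tray [ 0.6716 -0.3394  0.0101] 0.0006412930387377491 [ 0.6716 -0.3384  0.012 ]
tray [ 0.4811 -0.3496  0.0109] 0.000954201841886 [ 0.4816 -0.3487  0.012 ]
tray [ 0.4678 -0.1157  0.0108] 0.0027176039116458737 [ 0.469  -0.1146  0.012 ]
len 0.19014375560650312 0.23490751305192903 ang 0.05647603251473081 0.0543295780222483
c [ 0.5703 -0.2263] bay1 [ 0.5744 -0.3032]
[[ 0.9284  0.3716 -0.0003]
 [ 0.3716 -0.9284  0.0017]
 [ 0.0004 -0.0016 -1.    ]]
```

The two-view heights match: rim about 11–12 mm, instruments about 5–7 mm on average. Targets:

| Item | x, y (m) | Yaw (rad) |
|---|---|---|
| Forceps | 0.551, 0.283 | 0.075 |
| Spatula | 0.522, 0.180 | −0.025 |
| Bay 1 | 0.574, −0.303 | 0.055 |
| Bay 2 | 0.570, −0.226 | 0.055 |

First I'll move over the forceps.

```bash
cat > go.py <<'E'
import sys
from h import *
x,y,z,yaw=map(float,sys.argv[1:5]); s=env.state(); M=R.from_rotvec(s["orientation"]).as_matrix()
t=np.arctan2(M[1,0],M[0,0]); d=np.array([x,y,z])-s["eef_pos"]
print("t",round(s["time_s"],2),"pos",s["eef_pos"].round(4),"yaw",round(t,3),"tool d",(M.T@d).round(4),"turn",round(t-yaw,3),"len",round(np.linalg.norm(d),3),"F",s["force"].round(1),"w",round(s["gripper_width"],3),"g",s["grip_force"],"j6",s["joint_positions"][5].round(2))
E
R='[[0.0247,-0.0253,0,0],[0.0247,-0.0253,0,0],[0.0247,-0.0253,0,0],[0.0247,-0.0253,0,0],[0.0247,-0.0253,0,0]]'
python3 inch.py '[[0.0247,-0.0253,0,0],[0.0247,-0.0253,0,0],[0.0247,-0.0253,0,0],[0.0247,-0.0253,0,0],[0.0247,-0.0253,0,0]]' 0.55
python3 inch.py '[[0.0247,-0.0253,0,0],[0.0247,-0.0253,0,0],[0.0247,-0.0253,0,0],[0.0247,-0.0253,0,0],[0.0247,-0.0253,0,0]]'
python3 inch.py '[[0.0247,-0.0253,0,0],[0.0247,-0.0253,0,0],[0.0247,-0.0253,0,0],[0.0247,-0.0253,0,0],[0.0247,-0.0253,0,0]]'
python3 inch.py '[[0.0247,-0.0253,0,0],[0.0247,-0.0253,0,0],[0.0247,-0.0253,0,0],[0.0247,-0.0253,0,0],[0.0247,-0.0253,0,0]]'
python3 inch.py '[[0.0247,-0.0253,0,0],[0.0247,-0.0253,0,0],[0.0247,-0.0253,0,0],[0.0247,-0.0253,0,0],[0.0247,-0.0253,0,0]]'
python3 inch.py '[[0,0,0,0.102],[0,0,0,0.102],[0,0,0,0.102],[0,0,0,0]]'
python3 go.py 0.551 0.283 0.1 0.075
```

```text
time_s: 0.52
eef_pos: [0.2815, -0.3686, 0.214]
orientation: [-3.084, -0.594, 0.0]
force: [0.7, 0.1, -0.3]
gripper_width: 0.66
grip_force: 0.0
time_s: 0.93
eef_pos: [0.349, -0.2053, 0.2143]
orientation: [-3.085, -0.594, 0.0]
force: [1.0, 0.1, -0.1]
gripper_width: 0.554
grip_force: 0.0
time_s: 1.35
eef_pos: [0.4167, -0.0419, 0.2144]
orientation: [3.085, 0.595, 0.0]
force: [0.6, 0.3, -0.3]
gripper_width: 0.551
grip_force: 0.0
time_s: 1.77
eef_pos: [0.4843, 0.1215, 0.2142]
orientation: [3.085, 0.595, -0.001]
force: [0.3, -1.0, 0.4]
gripper_width: 0.551
grip_force: 0.0
time_s: 2.18
eef_pos: [0.5519, 0.2846, 0.2139]
orientation: [3.085, 0.595, -0.002]
force: [1.2, -0.1, 0.2]
gripper_width: 0.55
grip_force: 0.0
time_s: 2.52
eef_pos: [0.5515, 0.2831, 0.2138]
orientation: [3.139, 0.114, -0.002]
force: [-0.4, -0.7, -0.9]
gripper_width: 0.55
grip_force: 0.0
t 2.52 pos [0.5515 0.2831 0.2138] yaw 0.073 tool d [-0.0004 -0.      0.1138] turn -0.002 len 0.114 F [-0.4 -0.7 -0.9] w 0.55 g 0.0 j6 1.78
```

```bash
python3 inch.py '[[0,0,0.035,0],[0,0,0.035,0],[0,0,0.035,0],[0,0,0.035,0],[0,0,0.035,0]]' >/dev/null
python3 inch.py '[[0,0,0.02,0],[0,0,0.01,0],[0,0,0.0055,0],[0,0,0,0]]' 
python3 inch.py '[[0,0,0,0],[0,0,0,0],[0,0,0,0],[0,0,0,0],[0,0,0,0]]' 0.0
python3 inch.py '[[0,0,0,0],[0,0,0,0],[0,0,0,0]]'
python3 go.py 0.5744 -0.3032 0.1 0.055
python3 - <<'E'
from h import *
a=env.camera("scene")[120:260,230:430]; b=env.camera("top")[235:375,100:300]
cv2.imwrite("pics/g1.png",cv2.resize(np.hstack([a,b]),None,fx=2,fy=2))
E
```

```text
time_s: 3.27
eef_pos: [0.5517, 0.2827, 0.0037]
orientation: [3.139, 0.119, -0.001]
force: [1.0, -0.1, 0.2]
gripper_width: 0.549
grip_force: 0.0
time_s: 3.68
eef_pos: [0.5524, 0.2831, 0.0049]
orientation: [-3.139, -0.118, -0.002]
force: [-0.4, -0.2, 0.4]
gripper_width: 0.21
grip_force: 0.1
time_s: 3.93
eef_pos: [0.5524, 0.283, 0.0049]
orientation: [-3.139, -0.118, -0.002]
force: [-0.7, -0.8, 4.6]
gripper_width: 0.2
grip_force: 30.0
t 3.93 pos [0.5524 0.283  0.0049] yaw 0.075 tool d [-0.0218  0.5862 -0.0952] turn 0.02 len 0.594 F [-0.7 -0.8  4.6] w 0.2 g 29.97224986553192 j6 1.78
```

View pics/g1.png

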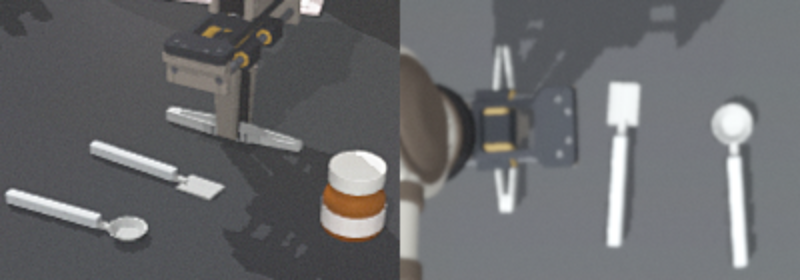

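The image shows the forceps held at mid-length and lying straight; the jaw width is 18.4 mm, as expected. Next I lift and carry them over bay 1.

```bash
python3 inch.py '[[0,0,-0.005,0],[0,0,-0.02,0],[0,0,-0.03,0],[0,0,-0.03,0],[0,0,-0.01,0.02]]'
python3 inch.py '[[-0.001,0.0293,0,0],[-0.001,0.0293,0,0],[-0.001,0.0293,0,0],[-0.001,0.0293,0,0],[-0.001,0.0293,0,0]]' >/dev/null
python3 inch.py '[[-0.001,0.0293,0,0],[-0.001,0.0293,0,0],[-0.001,0.0293,0,0],[-0.001,0.0293,0,0],[-0.001,0.0293,0,0]]' >/dev/null
python3 inch.py '[[-0.001,0.0293,0,0],[-0.001,0.0293,0,0],[-0.001,0.0293,0,0],[-0.001,0.0293,0,0],[-0.001,0.0293,0,0]]' >/dev/null
python3 inch.py '[[-0.001,0.0293,0,0],[-0.001,0.0293,0,0],[-0.001,0.0293,0,0],[-0.001,0.0293,0,0],[-0.001,0.0293,0,0]]'
python3 inch.py '[[0,0,0,0],[0,0,0,0]]' >/dev/null
python3 go.py 0.576 -0.303 0.009 0.055
python3 - <<'E'
from h import *
a=env.camera("scene")[180:440,40:320]; b=env.camera("top")[180:440,320:600]
cv2.imwrite("pics/p1.png",cv2.resize(np.hstack([a,b]),(800,371)))
E
```

```text
time_s: 4.45
eef_pos: [0.5543, 0.2837, 0.1038]
orientation: [-3.139, -0.085, -0.011]
force: [0.9, -0.2, 0.3]
gripper_width: 0.196
grip_force: 30.0
time_s: 6.12
eef_pos: [0.5633, -0.3043, 0.0978]
orientation: [-3.139, -0.084, 0.002]
force: [0.3, -1.3, 0.1]
gripper_width: 0.202
grip_force: 30.0
t 6.28 pos [ 0.5632 -0.3043  0.0978] yaw 0.052 tool d [ 0.0129 -0.0005  0.0888] turn -0.003 len 0.09 F [-0.  -0.2  0. ] w 0.205 g 29.969517588615417 j6 0.84
```

View pics/p1.png

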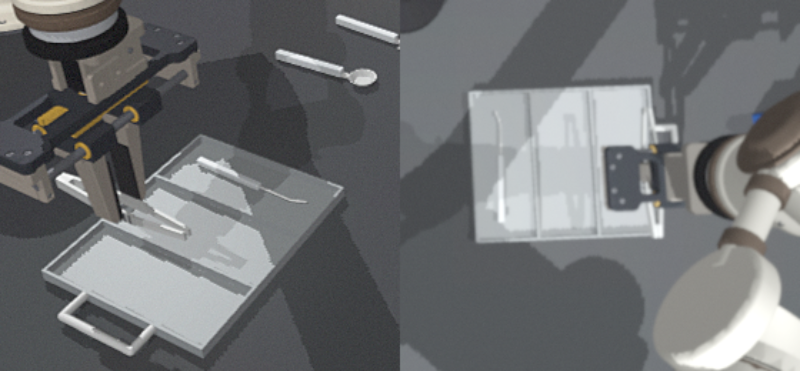

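The forceps are level, held above bay 1, but 13 mm short in x. I'll correct that and lower them, with the last millimetres slow.

```bash
python3 inch.py '[[0.0128,0,0.02,-0.003],[0,0,0.03,0],[0,0,0.02,0],[0,0,0.01,0],[0,0,0,0]]'
python3 go.py 0.576 -0.303 0.009 0.055
python3 inch.py '[[0,0,0.004,0],[0,0,0.002,0],[0,0,0.001,0],[0,0,0,0],[0,0,0,0]]'
python3 go.py 0.576 -0.303 0.008 0.055
```

```text
time_s: 6.8
eef_pos: [0.5749, -0.2997, 0.0158]
orientation: [-3.136, -0.093, 0.008]
force: [0.0, -0.4, 0.2]
gripper_width: 0.202
grip_force: 30.0
t 6.8 pos [ 0.5749 -0.2997  0.0158] yaw 0.059 tool d [0.0009 0.0034 0.0068] turn 0.004 len 0.008 F [ 0.  -0.4  0.2] w 0.202 g 29.969460368156433 j6 0.85
time_s: 7.22
eef_pos: [0.5773, -0.303, 0.0131]
orientation: [3.139, 0.091, 0.002]
force: [-0.2, 0.2, -0.7]
gripper_width: 0.205
grip_force: 30.0
t 7.22 pos [ 0.5773 -0.303   0.0131] yaw 0.058 tool d [-0.0013 -0.0001  0.0051] turn 0.003 len 0.005 F [-0.2  0.2 -0.7] w 0.205 g 29.96933877468109 j6 0.84
```

```bash
python3 inch.py '[[0,0,0.002,0],[0,0,0.001,0],[0,0,0,0],[0,0,0,0]]' | egrep 'pos|force'
python3 inch.py '[[0,0,0.001,0],[0,0,0.0005,0],[0,0,0,0],[0,0,0,0]]' | egrep 'pos|force'
python3 inch.py '[[0,0,0,0],[0,0,0,0]]' | egrep 'pos|force'
```

```text
eef_pos: [0.5767, -0.3026, 0.009]
force: [0.2, -0.1, -0.8]
grip_force: 30.0
eef_pos: [0.5769, -0.3027, 0.008]
force: [-0.9, -0.0, 2.6]
grip_force: 30.0
eef_pos: [0.5769, -0.3027, 0.0079]
force: [-1.7, -0.0, 4.2]
grip_force: 30.0
```

Contact registers at TCP z = 7.9 mm, just as predicted. I'll open only slightly, because the fingers have to stay inside the bay, then retreat and look.

```bash
python3 inch.py '[[0,0,0,0],[0,0,0,0],[0,0,0,0]]' 0.3
python3 inch.py '[[0,0,-0.005,0],[0,0,-0.02,0],[0,0,-0.035,0],[0,0,-0.035,0],[0,0,0,0]]' 
python3 go.py 0.522 0.18 0.1 -0.02
```

```text
time_s: 8.3
eef_pos: [0.5766, -0.3025, 0.0072]
orientation: [-3.14, -0.091, 0.0]
force: [-0.1, -0.3, 0.4]
gripper_width: 0.3
grip_force: 0.0
time_s: 8.72
eef_pos: [0.581, -0.3058, 0.1115]
orientation: [3.131, 0.091, 0.017]
force: [0.3, 0.2, 1.2]
gripper_width: 0.3
grip_force: 0.0
t 8.72 pos [ 0.581  -0.3058  0.1115] yaw 0.058 tool d [-0.0309 -0.4885  0.0067] turn 0.078 len 0.489 F [0.3 0.2 1.2] w 0.3 g 0.0 j6 0.84
```

```bash
python3 inch.py '[[-0.0018,-0.0323,0,0],[-0.0018,-0.0323,0,0],[-0.0018,-0.0323,0,0],[-0.0018,-0.0323,0,0],[-0.0018,-0.0323,0,0]]' 0.4 >/dev/null
python3 inch.py '[[-0.0018,-0.0323,0,0],[-0.0018,-0.0323,0,0],[-0.0018,-0.0323,0,0],[-0.0018,-0.0323,0,0],[-0.0018,-0.0323,0,0]]' >/dev/null
python3 inch.py '[[-0.0018,-0.0323,0,0],[-0.0018,-0.0323,0,0],[-0.0018,-0.0323,0,0],[-0.0018,-0.0323,0,0],[-0.0018,-0.0323,0,0]]' >/dev/null
python3 inch.py '[[0,0,0,0.078],[0,0,0,0],[0,0,0,0],[0,0,0,0]]' >/dev/null
python3 go.py 0.522 0.18 0.004 -0.02
python3 - <<'E'
from h import *
np.set_printoptions(precision=4,suppress=True)
T=env.camera("top");S=env.camera("scene"); cv2.imwrite("pics/top2.png",T);cv2.imwrite("pics/scene2.png",S)
cv2.imwrite("pics/c2.png",np.hstack([cv2.resize(S[265:435,60:295],(415,300)),cv2.resize(T[225:365,355:535],(385,300))]))
E
```

```text
t 10.3 pos [0.5221 0.1788 0.1027] yaw -0.02 tool d [-0.0001 -0.0012  0.0987] turn 0.0 len 0.099 F [-0.2  0.7  0.2] w 0.399 g 0.0 j6 1.7
```

View pics/c2.png

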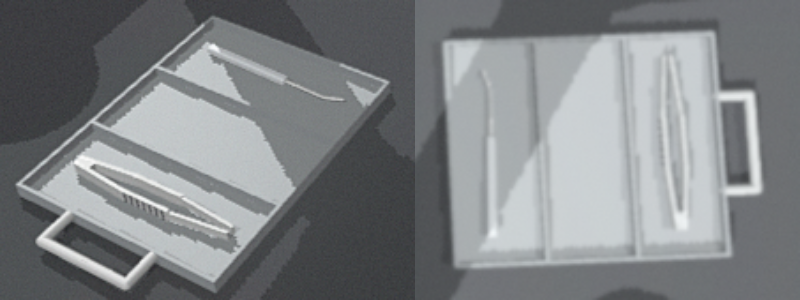

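The forceps lie flat, lengthwise in bay 1, with ends at crop (670,48)/(681,228) in the top view and (78,160)/(232,230) in the scene view. I'll measure how well they're centred while gripping the spatula.

```bash
python3 inch.py '[[0,-0.001,0.03,0],[0,0,0.03,0],[0,0,0.02,0],[0,0,0.01,0],[0,0,0.005,0]]' >/dev/null
python3 inch.py '[[0,0,0.003,0],[0,0,0,0],[0,0,0,0]]'
python3 inch.py '[[0,0,0,0],[0,0,0,0],[0,0,0,0],[0,0,0,0],[0,0,0,0]]' 0.0 >/dev/null
python3 inch.py '[[0,0,0,0],[0,0,0,0]]'
python3 - <<'E'
from h import *
np.set_printoptions(precision=4,suppress=True)
f=lambda p,ox,sx,x0,y0:((p[0]-ox+.5)/sx-.5+x0,(p[1]+.5)/(2.143 if sx>2 else 1.765)-.5+y0)
for a,b in(((670,48),(232,230)),((681,228),(78,160))):
    ta=f(a,415,2.139,355,225); sb=f(b,0,1.766,60,265); print(*tri(ta,sb),onz("top",ta,.010),onz("scene",sb,.010))
T=cv2.imread("pics/top2.png").astype(int).sum(2)/3;T0=cv2.imread("pics/top0.png").astype(int).sum(2)/3
S=cv2.imread("pics/scene2.png")
cv2.imwrite("pics/f_t.png",np.hstack([cv2.resize(cv2.imread("pics/top2.png")[235:355,450:510],(300,600)),cv2.resize(S[325:435,75:190],(500,478)) if 0 else np.vstack([cv2.resize(S[335:425,75:185],(495,405)),np.zeros((195,495,3),np.uint8)])]))
E
```

```text
time_s: 11.07
eef_pos: [0.5231, 0.1806, 0.0059]
orientation: [-3.141, 0.032, -0.004]
force: [-0.8, 0.2, 0.2]
gripper_width: 0.4
grip_force: 0.0
time_s: 11.65
eef_pos: [0.5221, 0.1806, 0.005]
orientation: [-3.141, 0.032, -0.001]
force: [-0.5, 0.4, 4.0]
gripper_width: 0.113
grip_force: 30.0
[ 0.6541 -0.2994  0.0157] 0.004418923516119943 [ 0.6563 -0.3001  0.01  ] [ 0.6483 -0.2973  0.01  ]
[ 0.5028 -0.3075  0.0123] 0.0034149940669036347 [ 0.5039 -0.3071  0.01  ] [ 0.4991 -0.307   0.01  ]
```

View pics/f_t.png

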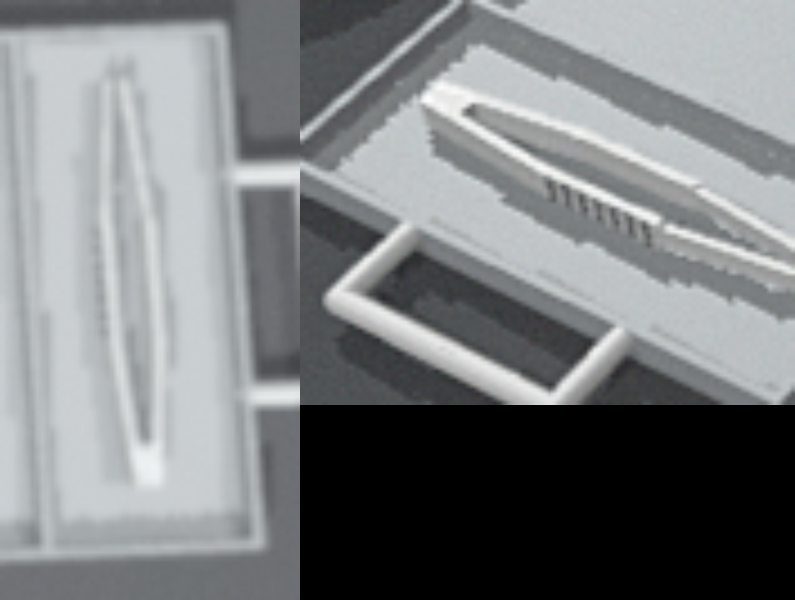

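The zoom shows the forceps aligned with the bay and centred across it, about 3 mm off along its 184 mm, which is good. The spatula is gripped at 10.4 mm, so I'll lift it and carry it to bay 2.

```bash
python3 inch.py '[[0,0,-0.005,0],[0,0,-0.02,0],[0,0,-0.03,0],[0,0,-0.03,0],[0,0,-0.01,-0.075]]'
python3 inch.py '[[0.00197,0.0314,0,0],[0.00197,0.0314,0,0],[0.00197,0.0314,0,0],[0.00197,0.0314,0,0],[0.00197,0.0314,0,0]]' >/dev/null
python3 inch.py '[[0.00197,0.0314,0,0],[0.00197,0.0314,0,0],[0.00197,0.0314,0,0],[0.00197,0.0314,0,0]]' >/dev/null
python3 inch.py '[[0.00197,0.0314,0,0],[0.00197,0.0314,0,0],[0.00197,0.0314,0,0],[0.00197,0.0314,0,0]]' >/dev/null
python3 inch.py '[[0,0,0,0],[0,0,0,0],[0,0,0,0]]'
python3 go.py 0.57 -0.2263 0.008 0.055
python3 - <<'E'
from h import *
a=env.camera("scene")[180:440,40:320]; b=env.camera("top")[180:440,320:600]
cv2.imwrite("pics/p2.png",cv2.resize(np.hstack([a,b]),(800,371)))
E
```

```text
time_s: 12.07
eef_pos: [0.5244, 0.1809, 0.1042]
orientation: [-3.14, -0.087, -0.01]
force: [0.7, -0.0, 0.4]
gripper_width: 0.113
grip_force: 30.0
time_s: 13.4
eef_pos: [0.5694, -0.2249, 0.0992]
orientation: [-3.139, -0.086, 0.001]
force: [-0.8, 0.6, -0.1]
gripper_width: 0.114
grip_force: 30.0
t 13.4 pos [ 0.5694 -0.2249  0.0992] yaw 0.055 tool d [0.0006 0.0015 0.0912] turn -0.0 len 0.091 F [-0.8  0.6 -0.1] w 0.114 g 29.999694228172302 j6 0.94
```

View pics/p2.png

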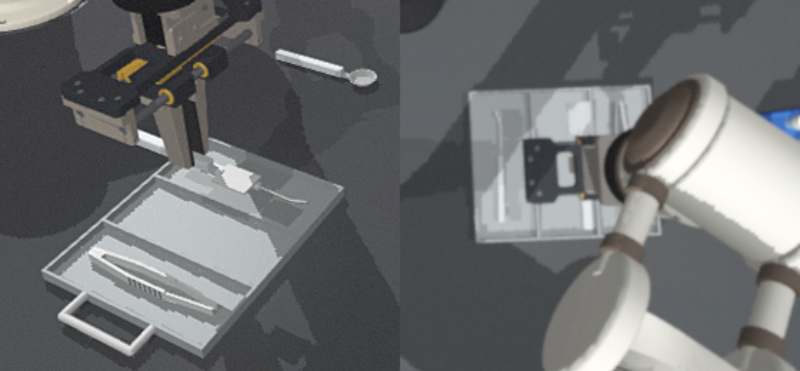

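The spatula hangs above the middle bay, straight and level. I'll lower it.

```bash
python3 inch.py '[[0.0006,0.0013,0.02,0],[0,0,0.03,0],[0,0,0.02,0],[0,0,0.01,0],[0,0,0.005,0]]' >/dev/null
python3 inch.py '[[0,0,0.002,0],[0,0,0,0],[0,0,0,0],[0,0,0,0]]' | egrep 'pos|force'
python3 inch.py '[[0,0,0.002,0],[0,0,0,0],[0,0,0,0]]' | egrep 'pos|force'
python3 go.py 0.57 -0.2263 0.008 0.055
```

```text
eef_pos: [0.5715, -0.2275, 0.0142]
force: [-0.3, -0.1, -0.4]
grip_force: 30.0
eef_pos: [0.5705, -0.227, 0.0108]
force: [0.3, 0.7, -0.4]
grip_force: 30.0
t 14.5 pos [ 0.5705 -0.227   0.0108] yaw 0.055 tool d [-0.0005 -0.0008  0.0028] turn -0.0 len 0.003 F [ 0.3  0.7 -0.4] w 0.115 g 29.99970316886902 j6 0.94
```

```bash
python3 inch.py '[[0,0,0.001,0],[0,0,0,0],[0,0,0,0]]' | egrep 'pos|force'
python3 inch.py '[[0,0,0.001,0],[0,0,0,0],[0,0,0,0]]' | egrep 'pos|force'
python3 inch.py '[[0,0,0.0005,0],[0,0,0,0],[0,0,0,0]]' | egrep 'pos|force'
```

```text
eef_pos: [0.5704, -0.2269, 0.0095]
force: [0.6, -0.8, -1.0]
grip_force: 30.0
eef_pos: [0.5704, -0.2269, 0.0085]
force: [-0.1, 0.7, 0.6]
grip_force: 30.0
eef_pos: [0.5705, -0.227, 0.0081]
force: [-0.7, -0.7, 0.0]
grip_force: 30.0
```

```bash
python3 inch.py '[[0,0,0.0005,0],[0,0,0,0],[0,0,0,0]]' | egrep 'pos|force'
python3 inch.py '[[0,0,0,0],[0,0,0,0],[0,0,0,0]]' 0.24
python3 inch.py '[[0,0,-0.005,0],[0,0,-0.02,0],[0,0,-0.035,0],[0,0,-0.035,0],[0,0,0,0]]' 
python3 inch.py '[[0,-0.03,-0.02,0],[-0.01,-0.04,0,0],[-0.01,-0.04,0,0],[-0.01,-0.04,0,0],[-0.01,-0.04,0,0]]' >/dev/null
python3 inch.py '[[-0.01,-0.04,0,0],[-0.01,-0.04,0,0],[0,0,0,0],[0,0,0,0],[0,0,0,0]]'
python3 - <<'E'
from h import *
T=env.camera("top");S=env.camera("scene")
cv2.imwrite("pics/c3.png",np.hstack([cv2.resize(S[265:435,60:295],(415,300)),cv2.resize(T[225:365,355:535],(385,300))]))
E
```

```text
eef_pos: [0.5705, -0.227, 0.008]
force: [-1.5, 0.2, 3.6]
grip_force: 30.0
time_s: 15.75
eef_pos: [0.5704, -0.2269, 0.0074]
orientation: [-3.14, -0.086, -0.0]
force: [-0.4, 0.7, -0.4]
gripper_width: 0.238
grip_force: 0.0
time_s: 16.17
eef_pos: [0.575, -0.2297, 0.1112]
orientation: [3.133, 0.086, 0.018]
force: [0.5, -0.6, 1.3]
gripper_width: 0.238
grip_force: 0.0
time_s: 17.0
eef_pos: [0.4963, 0.039, 0.123]
orientation: [3.14, 0.087, 0.002]
force: [0.3, -0.8, 0.3]
gripper_width: 0.239
grip_force: 0.0
```

View pics/c3.png

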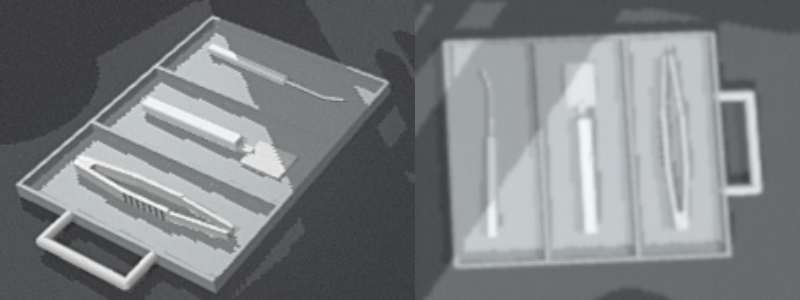

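The forceps now lie in bay 1 (675,138) and the spatula in bay 2 (583,148), both flat, lengthwise and centred. The probe is undisturbed at (490,153) and the robot is clear, so I'll hand it in.

```bash
python3 -c "
from rig import env
print(env.job_done())"
```

```text
the job is handed in; nothing more can be done
None
```

I handed the job in at about 17 s: the forceps are in the first bay and the spatula in the second, each flat, lengthwise and released near the middle (forceps about 3 mm off along the bay), and I did not touch the probe, spoon, jar or rotor cover.

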